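# Sort two sample tubes by length and hold the tube rack raised

### The job

Put the two loose sample tubes upright into free holes of the cam-lift rack, all the way down, each in the row where a tube of its own length already stands. Then swing the rack's cam lever up until it stands straight up, where the cam lifts the tubes highest, and finish while still holding the lever there, because it springs back if let go. Leave the two tubes already in the rack in their holes and everything else on the bench where it is.

Things in the scene. Friction and masses are not known exactly. Their poses are not given: they have to be found in the camera images.
- rack: aluminium tube rack fixed to the bench, foot 110 (x) by 205 mm (y). Origin: centre of the hole pattern, at bench level; z up. Guide plate (top 50 mm up, 16 mm thick) with 26 mm through holes in two rows, at x = -30 and x = +30 mm, each with holes at y = -55, 0, +55 mm. The mates stand in the y = -55 holes, the other four are free. Cam and lever at the +y end; cam shaft along y, at x = 0, 50 mm up.
- lift (a joint): height of the rack's lifting floor above its lowest place, m: 0 (lowest) to 0.0115 (highest). The cam pushes it up; the first 0.15 rad of the lever are idle.
- lift_floor (a point): centre of the lifting floor's upper face, on which the tubes stand; 20 mm above the bench at its lowest.
- cam_angle (a joint): angle of the cam lever about the rack's +y axis, rad. 0: lower stop, leaning 1.2 rad off vertical to the rack's -x side; grows as it swings up towards +x; 1.2: straight up, highest lift; beyond (stop at 1.65) the floor sinks again. Starts near 0. A spring (0.48 Nm at 1.2, about 5 N at the grip; friction 0.12 Nm) swings it back when let go.
- lever: the cam lever, steel rod 12 mm thick with its cam disc, black cross grip at its end. Origin: on the cam shaft's axis, at rack y = +125 mm, 50 mm above the bench; its z axis points along the rod to the grip, its y axis along the shaft.
- lever_grip (a point): black cross grip at the lever's end: a cylinder 26 mm across and 34 mm long, parallel to the rack's y axis; its flat ends can be pinched along y. This point: its centre, at rack y = +125 mm, 100 mm from the cam shaft's axis: about 86 mm above the bench at the start, 150 mm with the lever upright. It turns with the lever.
- long_tube: loose long sample tube standing upright on the bench, white, 115 mm tall, body 22 mm across with a flat foot, grey cap 26 mm across and 16 mm high at the top. Origin: centre of the foot; z up along the tube.
- short_tube: loose short sample tube, same but 80 mm tall, standing upright on the bench. Origin: centre of the foot; z up.
- long_mate: long tube (115 mm) already in the rack: marks the row for long tubes, which may be either row. Origin: centre of the foot.
- short_mate: short tube (80 mm) already in the rack: marks the row for short tubes. Origin: centre of the foot.
- tape_roll: bystander: roll of masking tape lying flat, 100 mm across, 25 mm high. Origin: centre of its underside.
- beaker: bystander: glass beaker, 72 mm wide, 85 mm tall. Origin: centre of its underside.
- cap_ring: bystander: small red cap ring lying flat, 34 mm across, 11 mm high. Origin: centre of its underside.
- marker: bystander: black marker pen lying flat, 135 mm long, 13 mm thick. Origin: centre of its underside.
- shears: bystander: pruning shears lying flat, about 175 mm long, 18 mm high. Origin: under the pivot.
- pot_near: bystander: black plant pot 110 mm wide and 100 mm tall with a leafy seedling up to 250 mm. Origin: centre of its underside.

How it is judged:
By the outcome, as a careful person would: the job done as asked, in the order asked, and still so for the second after the job is handed in, while the arm keeps its last pose, push and grip.
It also fails if it takes over 72 s, if anything falls off the work surface, if the arm or the gripper's body presses on something with over 40 N, if the wrist force passes 120 N, or if a joint passes its speed limit or range.

### The arm

A 6-joint arm with a two-finger parallel gripper is mounted at the origin on the work surface. World frame = base frame: x ahead of the robot, y to its left, z up, the work surface at z = 0. Lengths are in m, angles in rad, forces in N, time in s.
With the tool pointing down it reaches from about 0.35 to 0.975 m from the base axis. Payload 4.9 kg.
Tool frame: the origin (TCP) lies on the centre line of the jaws, within the pads' length; the fingertips stand ahead of it and the grasp point (between the pads) is the TCP (manip.tip_extent is the z of the fingertips in the tool frame, in m); z points along the fingers, y is the line along which they close (so a half turn about z gives the same grasp; the last joint's range is limited). The gripper opens to 85 mm and grips with 20 to 120 N. Pads are 22 mm wide; open, the fingers measure 114 mm over their backs; the gripper's body (76 mm by 85 mm) begins 54 mm behind the grasp point. The pads swing forward as they close: fully open they stand 13 mm farther back than shut.
Start: joints at [1.206, 0.053, 1.613, -0, 1.476, -0.119], TCP at [0.152, 0.606, 0.25] pointing down, gripper open.
Joint ranges: [-3.01, 3.01], [-1.01, 2.22], [0.06, 2.58], [-1.02, 4.17], [0.09, 2.62], [-3.14, 3.14]. Speed limits (rad/s): [2.57, 2.57, 3.14, 3.14, 3.14, 3.14].

### API

Orientations are given as a unit quaternion [w, x, y, z].
In Python, from plant import manip gives the robot as it stands. The module is installed in compiled form; this text tells all that it offers.
- The arm moves only by the tool drive_effector, called after "Emit:" as name([rows], argument=value, ...), one row to a line, values as JSON. Schema: {"type":"object","properties":{"steps":{"type":"array","items":{"type":"array","items":{"type":"number"},"minItems":7,"maxItems":7},"minItems":1,"maxItems":5},"only":{"type":"string"},"quiet":{"type":"boolean"},"lines":{"type":"string"}},"required":["steps"],"additionalProperties":false}. steps is a list of rows, 1 to 5 of them, each of 7 numbers: the opening from 0.0 (shut) to 1.0 (fully open), then dx, dy, dz in shares of the most that a row can go, 1 being 62.5 mm, then a rotation vector rx, ry, rz in units of 0.1 rad; each row shifts and turns the commanded pose from where the row before left it, along the tool's axes as they then stand; what a row does not reach is not made up. A row lasts 1/8 s, in which the tool goes at most 0.0625 m and 0.188 rad, less where a joint would pass 70% of its speed; a pose out of reach is approached as far as the arm can. The fingers move at their own pace and stop on an object; the grip force is fixed at half the most. Time passes only in rows, so rows that do not move let the fingers close. The tool returns the time, the measured TCP pose, the force, the opening and the grip force at its end. only (a regular expression) keeps the lines of the reply that match it, lines (a string "A,B") keeps lines A to B, and quiet returns only ok. Input that does not fit is refused with a message, and nothing moves.
- manip.state(): the state, without advancing time (a new reading comes with each control period).
- manip.grab_frame(name): name is "side" or "top"; returns (picture, depth): 420x560x3 uint8, red, green, blue; 420x560 float32, m along the optical axis (not along the pixel's ray), 0 where there is no reading.
- manip.camera_params(name): a dict with "intrinsics" (3x3 intrinsics, pixels), "xyz" and "orientation" of the camera in the world. Camera axes: x right, y down, z forward; pixel columns grow to the right and rows downward; lengths in m; the calibration is good to about 2 mm. A picture is of the moment at which its call begins. camera_params takes no time and is no camera call.
- manip.job_done(): hands the job in; it is judged then, once.
Trained networks look in the newest picture that a camera, given by its name, has taken for a name from the list of things; names that differ only in an ending like _2 or _b are one class to them, and where a whole thing is asked for, a point or a joint stands for the part that bears it (a point fixed in the world has none). Each returns a list of dicts, best first, with "conf" (0 to 1); they miss things now and then, are a little off and sometimes report something else, mostly with a low value. They report only what shows in the picture. A call takes as long as a camera call.
- manip.look_for(camera, query): "extent" ([left, top, right, bottom] in pixels, round what is visible of it).
- manip.outline_of(camera, query): "region" (420x560 bool, what is visible of it) and "extent" ([left, top, right, bottom] in pixels, round what is visible of it).
- manip.mark_of(camera, query): "centre" ([row, column] in pixels: a listed point, or the origin of a listed thing).
The state is a dict: "time": time; "joint_pos": joint angles; "joint_vel": joint speeds; "joint_efforts": joint torques, N m; "tool_pos": TCP position; "tool_rot": TCP orientation; "contact_force": force on the tool from outside, world axes, zero at the start; "ft_torque": the same for the moment, N m; "gripper_width": opening from 0.0 (shut) to 1.0 (fully open); "grasp_force": force on a finger pad.
Only numpy, scipy, OpenCV 4.12 (cv2) and the standard library are available. Lean on these libraries where they do the work, as an engineer would, in place of code of your own. Each camera call takes 0.05 s, during which the arm holds its last target. There are 200 camera calls.

## Working session

There is one attempt and no reset: what is moved stays moved. The work goes in short steps, Python scripts to look and compute and a tool call to move; the robot and the scene stay as the last step left them, time stands still between calls to the robot, and variables do not carry over. Pictures are saved under pics/ and viewed, at most 10 in all, crops included, and the job is handed in when it is done.

```bash
mkdir -p pics; cat > h.py <<'E'
import numpy as np, cv2, sys
from scipy.spatial.transform import Rotation as R
from plant import manip
def q2R(q): return R.from_quat([q[1],q[2],q[3],q[0]]).as_matrix()
def cam(n):
    p=manip.camera_params(n); return np.array(p["intrinsics"]),np.array(p["xyz"]),q2R(p["orientation"])
def grab(n,f=None):
    im,d=manip.grab_frame(n)
    if f: cv2.imwrite("pics/"+f,cv2.cvtColor(im,cv2.COLOR_RGB2BGR))
    return im,d
def cloud(n,d):
    K,t,Rm=cam(n); v,u=np.mgrid[:420,:560]
    P=np.stack([(u-K[0,2])/K[0,0]*d,(v-K[1,2])/K[1,1]*d,d],-1)@Rm.T+t
    P[d<=0]=np.nan
    return P
def ray(n,rc,z):
    K,t,Rm=cam(n); r=Rm@np.array([(rc[1]-K[0,2])/K[0,0],(rc[0]-K[1,2])/K[1,1],1])
    return t+r*(z-t[2])/r[2]
def proj(n,p):
    K,t,Rm=cam(n); c=Rm.T@(np.array(p)-t); return (K@c/c[2])[:2]
def tool(p):
    s=manip.state(); return q2R(s["tool_rot"]).T@(np.array(p)-s["tool_pos"])
E
python3 - <<'E'
from h import *
np.set_printoptions(precision=3,suppress=True)
for n in("side","top"):
    im,d=grab(n,n+"0.png"); P=cloud(n,d); print(n,*cam(n)[1:])
    np.save(n+"0.npy",P)
    for q in("rack","lever","long_tube","short_tube","long_mate","short_mate","lever_grip","lift_floor"):
        o=[(round(a["conf"],2),np.round(a["extent"]).astype(int).tolist()) for a in manip.look_for(n,q)[:3]]
        m=[(round(a["conf"],2),np.round(a["centre"]).astype(int).tolist()) for a in manip.mark_of(n,q)[:2]]
        print(q,o,m)
print(manip.tip_extent); print(manip.state())
E
```

```text
side [ 0.172 -0.747  0.859] [[ 0.883 -0.323  0.341]
 [-0.47  -0.606  0.642]
 [-0.001 -0.727 -0.686]]
rack [(0.58, [201, 168, 310, 251]), (0.35, [268, 197, 282, 226])] [(0.64, [218, 272])]
lever [(0.77, [204, 179, 247, 196])] [(0.61, [181, 241])]
long_tube [(0.58, [307, 250, 320, 291]), (0.44, [205, 170, 313, 248])] [(0.65, [286, 312])]
short_tube [(0.8, [327, 306, 339, 339])] [(0.55, [332, 330])]
long_mate [(0.64, [270, 198, 282, 230])] [(0.58, [287, 310]), (0.52, [232, 278])]
short_mate [(0.65, [288, 192, 303, 216]), (0.56, [272, 196, 285, 227]), (0.38, [206, 176, 247, 195])] [(0.71, [218, 294])]
lever_grip [(0.81, [205, 178, 245, 194])] [(0.66, [184, 213])]
lift_floor [(0.6, [236, 167, 273, 239]), (0.33, [305, 249, 319, 290])] [(0.83, [213, 270])]
top [ 0.441 -0.003  1.174] [[ 0.022 -0.995  0.102]
 [-1.    -0.023 -0.002]
 [ 0.005 -0.102 -0.995]]
rack [(0.74, [384, 226, 397, 231]), (0.56, [226, 184, 300, 253])] [(0.67, [208, 268])]
lever [(0.59, [224, 211, 242, 254]), (0.36, [387, 147, 419, 183])] [(0.49, [213, 227])]
long_tube [(0.46, [342, 212, 355, 221])] [(0.58, [230, 383]), (0.
[... 161 characters left out ...]
.56, [227, 384]), (0.47, [167, 354])]
lever_grip [(0.53, [227, 212, 243, 256])] [(0.79, [245, 235]), (0.55, [168, 352])]
lift_floor [(0.59, [232, 198, 273, 228]), (0.24, [286, 206, 295, 219])] [(0.6, [208, 271])]
0.019
{'time': 1.7, 'joint_pos': array([ 1.206,  0.053,  1.613,  0.   ,  1.476, -0.119]), 'joint_vel': array([ 0.001, -0.001,  0.002, -0.002, -0.002, -0.   ]), 'joint_efforts': array([  0.001, -39.368, -37.045,  -0.   ,   0.001,  -0.   ]), 'tool_pos': array([0.152, 0.606, 0.25 ]), 'tool_rot': array([-0.   ,  0.123,  0.992, -0.   ]), 'contact_force': array([-0.244, -0.684,  0.103]), 'ft_torque': array([-0.043,  0.073,  0.024]), 'grasp_force': 0.0, 'gripper_width': 1.0036185143042506}
```

View pics/side0.png

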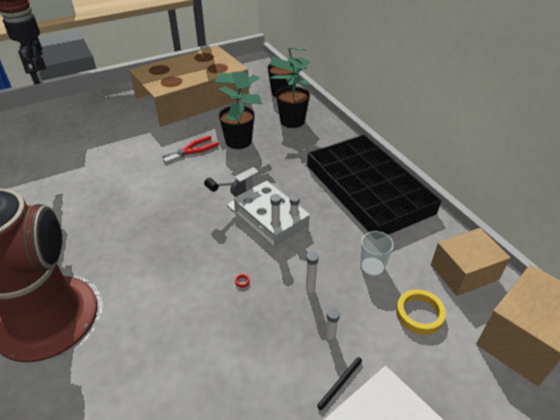

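View pics/top0.png

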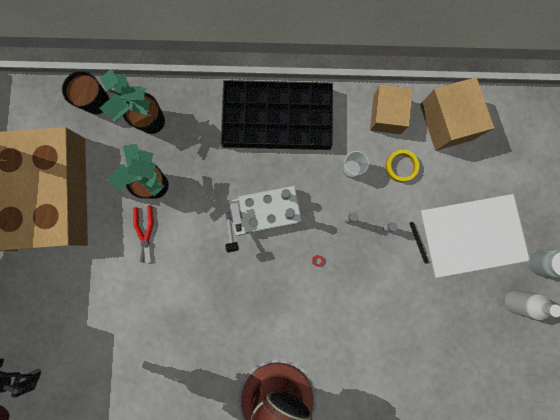

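```bash
python3 - <<'E'
from h import *
np.set_printoptions(precision=4,suppress=True)
S=np.load("side0.npy").reshape(-1,3);T=np.load("top0.npy").reshape(-1,3)
K,t,Rm=cam("top")
for n,P,C in(("side",S,cam("side")[1]),("top",T,t)):
    print(n,"bench z",np.nanmedian(P[(abs(P[:,0]-.5)<.05)&(abs(P[:,1]-.2)<.02),2]) )
    # guide plate
    m=(abs(P[:,2]-.05)<.004)&(abs(P[:,0]-.55)<.2)&(abs(P[:,1]-.04)<.2)
    Q=P[m]; print(" plate",len(Q),np.median(Q,0),cv2.minAreaRect((Q[:,:2]*1000).astype(np.float32)),Q[:,2].std())
    m=(P[:,2]>.07)&(P[:,2]<.16)&(P[:,0]>.35)&(P[:,0]<.75)&(P[:,1]>-.42)&(P[:,1]<.25)
    Q=P[m]
    # simple cluster
    lab=-np.ones(len(Q),int);k=0
    for i in range(len(Q)):
        if lab[i]<0:
            st=[i];lab[i]=k
            while st:
                j=st.pop();nb=np.where((lab<0)&(np.linalg.norm(Q[:,:2]-Q[j,:2],axis=1)<.009))[0];lab[nb]=k;st+=nb.tolist()
            k+=1
    for i in range(k):
        q=Q[lab==i]
        if len(q)>8:
            top=q[q[:,2]>q[:,2].max()-.006]
            print("  cl",len(q),"zmax %.4f"%q[:,2].max(),"med",np.median(q,0),"ext",q.min(0),q.max(0),"topc",(top.min(0)+top.max(0))/2,len(top))
E
python3 - <<'E'
import cv2,numpy as np
a=cv2.imread('pics/side0.png')[160:350,190:360];b=cv2.imread('pics/top0.png')[175:265,215:405]
a=cv2.resize(a,None,fx=2.35,fy=2.35*1,interpolation=3)
b=cv2.resize(b,None,fx=4,fy=4,interpolation=3)
cv2.imwrite('pics/b0.png',b)
E
```

```text
side bench z 0.0008918677154324817
 plate 1532 [0.5554 0.0363 0.0505] ((563.214111328125, 42.87507629394531), (114.08580780029297, 189.87213134765625), 12.167720794677734) 0.0016637159172606891
  cl 293 zmax 0.0994 med [0.5342 0.1237 0.091 ] ext [0.4948 0.114  0.0701] [0.5763 0.146  0.0994] topc [0.5436 0.13   0.0965] 127
  cl 208 zmax 0.1059 med [0.4507 0.1362 0.094 ] ext [0.4328 0.1179 0.0705] [0.511  0.1576 0.1059] topc [0.4471 0.137  0.1029] 61
  cl 245 zmax 0.1390 med [ 0.5425 -0.0321  0.1144] ext [ 0.5327 -0.0388  0.07  ] [ 0.5578 -0.0124  0.139 ] topc [ 0.5453 -0.0249  0.1361] 68
  cl 141 zmax 0.1048 med [ 0.6017 -0.0182  0.0958] ext [ 0.5925 -0.0261  0.0702] [0.6184 0.0012 0.1048] topc [ 0.6049 -0.0131  0.1018] 55
  cl 378 zmax 0.0894 med [ 0.704  -0.2154  0.0802] ext [ 0.6651 -0.2545  0.07  ] [ 0.7378 -0.1809  0.0894] topc [ 0.702  -0.2177  0.0864] 121
  cl 222 zmax 0.1197 med [ 0.5362 -0.2104  0.109 ] ext [ 0.5268 -0.217   0.0702] [ 0.5529 -0.189   0.1197] topc [ 0.5401 -0.2043  0.1168] 83
  cl 150 zmax 0.0844 med [ 0.5145 -0.3273  0.0801] ext [ 0.5028 -0.3387  0.0701] [ 0.
[... 507 characters left out ...]
4 -0.0099  0.1016] 39
  cl 201 zmax 0.0985 med [0.5355 0.1303 0.094 ] ext [0.4939 0.1179 0.0703] [0.5704 0.1486 0.0985] topc [0.5399 0.1329 0.0956] 131
  cl 73 zmax 0.1394 med [ 0.5435 -0.0231  0.1343] ext [ 0.5308 -0.0348  0.0843] [ 0.5549 -0.0121  0.1394] topc [ 0.5437 -0.0232  0.1364] 51
  cl 83 zmax 0.1177 med [ 0.536  -0.1997  0.1133] ext [ 0.5248 -0.2124  0.0704] [ 0.5499 -0.1889  0.1177] topc [ 0.5385 -0.2009  0.1149] 58
  cl 66 zmax 0.0854 med [ 0.5137 -0.3212  0.079 ] ext [ 0.5035 -0.3342  0.0707] [ 0.524  -0.31    0.0854] topc [ 0.5137 -0.3228  0.0825] 28
  cl 179 zmax 0.1070 med [0.4524 0.1437 0.0971] ext [0.43   0.1211 0.07  ] [0.508  0.1577 0.107 ] topc [0.4443 0.1399 0.104 ] 51
```

View pics/b0.png

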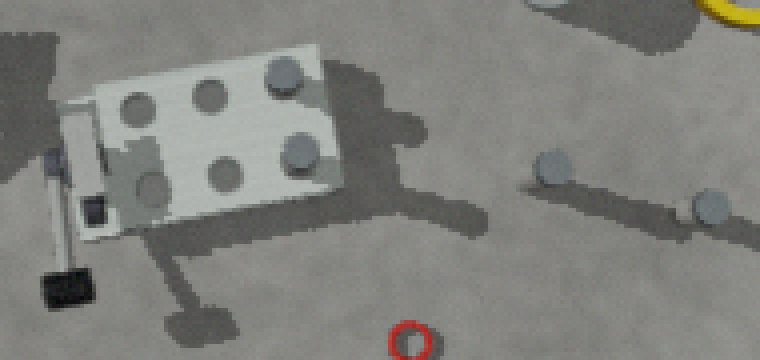

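```bash
python3 - <<'E'
from h import *
from scipy.optimize import least_squares
np.set_printoptions(precision=4,suppress=True)
yaw=np.deg2rad(12.3)
def X(p,l): c,s=np.cos(p[2]),np.sin(p[2]); return np.array([p[0]+c*l[0]-s*l[1],p[1]+s*l[0]+c*l[1],l[2] if len(l)>2 else .05])
# guess from mates (top)
c,s=np.cos(yaw),np.sin(yaw); mid=np.array([.5726,-.0166]); g=np.array([mid[0]-s*.055,mid[1]+c*.055,yaw]); print("guess",g)
for n in("side","top"):
    im=cv2.imread(f"pics/{n}0.png"); f=8; L=[];M=[]
    gray=cv2.cvtColor(im,6)
    for hx in(-.03,.03):
        for hy in(0,.055):
            u=proj(n,X(g,(hx,hy))); a=np.round(u).astype(int); w=9
            cr=gray[a[1]-w:a[1]+w+1,a[0]-w:a[0]+w+1]; b=cv2.resize(cr,None,fx=f,fy=f,interpolation=2)
            # predicted ellipse -> refine by maximizing contrast in-vs-ring
            yy,xx=np.mgrid[:b.shape[0],:b.shape[1]]; px=(xx+.5)/f-.5+a[0]-w; py=(yy+.5)/f-.5+a[1]-w
            K,t,Rm=cam(n); r=np.stack([(px-K[0,2])/K[0,0],(py-K[1,2])/K[1,1],np.ones_like(px)],-1)@Rm.T
            W=t+r*((.05-t[2])/r[...,2])[...,None]
            best=(-1e9,)
            for dx in np.arange(-.012,.0121,.001):
                for dy in np.arange(-.012,.0121,.001):
                    cc=X(g,(hx,hy))[:2]+[dx,dy]; d=np.hypot(W[...,0]-cc[0],W[...,1]-cc[1])
                    i=b[d<.012].mean(); o=b[(d>.0145)&(d<.0175)].mean()
                    if o-i>best[0]: best=(o-i,dx,dy,cc)
            print(n,hx,hy,"contrast %.1f off %.3f %.3f"%best[:3],best[3]); L.append((hx,hy));M.append(best[3])
    r=least_squares(lambda p:np.ravel([X(p,l)[:2]-m for l,m in zip(L,M)]),g); print(n,"fit",r.x,np.rad2deg(r.x[2]),"res",r.fun)
    for q in("rack","lift_floor"):
        pass
E
```

```text
guess [0.5609 0.0371 0.2147]
side -0.03 0 contrast 97.7 off 0.003 -0.001 [0.5346 0.0297]
side -0.03 0.055 contrast 51.8 off 0.003 -0.003 [0.5229 0.0815]
side 0.03 0 contrast 72.9 off -0.011 -0.004 [0.5792 0.0395]
side 0.03 0.055 contrast 98.5 off 0.003 -0.002 [0.5815 0.0953]
side fit [0.5589 0.0344 0.1583] 9.07051297021151 res [-0.0053 -0.0001 -0.0023  0.0024  0.0093 -0.0004 -0.0017 -0.0019]
top -0.03 0 contrast 68.9 off 0.001 0.001 [0.5326 0.0317]
top -0.03 0.055 contrast 27.6 off 0.000 -0.001 [0.5199 0.0835]
top 0.03 0 contrast 69.2 off 0.001 0.001 [0.5912 0.0445]
top 0.03 0.055 contrast 69.8 off 0.001 0.001 [0.5795 0.0983]
top fit [0.562  0.0377 0.2284] 13.086062327047152 res [ 0.0002 -0.0008  0.0005  0.001   0.     -0.     -0.0007 -0.0002]
```

Careful with the scale: shifts go in shares of 62.5 mm and turns go in units of 0.1 rad. That gives: -0.057 m is -0.912, -0.0211 m is -0.3376, -0.159 rad is -1.59.

Emit:
drive_effector([
  [0.6,0,0,0,0,0,-1.58],
  [0.6,0,0,0,0,0,-1.58],
  [0.6,0,0,0,0,0,-1.59],
  [0.6,-0.3376,-0.912,0,0,0,0],
  [0.6,-0.3376,-0.912,0,0,0,0],
])

```text
time: 2.33
tool_pos: [0.2195, 0.5038, 0.2502]
tool_rot: [0.0, -0.115, 0.993, -0.0]
contact_force: [1.6, -0.0, 0.3]
gripper_width: 0.597
grasp_force: 0.0
```

Emit:
drive_effector([
  [0.6,-0.3376,-0.912,0,0,0,0],
  [0.6,-0.3376,-0.912,0,0,0,0],
  [0.6,-0.3376,-0.912,0,0,0,0],
  [0.6,-0.3376,-0.912,0,0,0,0],
  [0.6,-0.3376,-0.912,0,0,0,0],
])

```text
time: 2.95
tool_pos: [0.3873, 0.2495, 0.2507]
tool_rot: [0.001, -0.114, 0.993, 0.0]
contact_force: [1.8, -0.1, 0.4]
gripper_width: 0.605
grasp_force: 0.0
```

In the tool's units: -0.0588 m is -0.9408, 0.005 m is 0.08.

Emit:
drive_effector([
  [0.6,0.0096,-0.9408,0.08,0,0,0],
  [0.6,0.0096,-0.9408,0.08,0,0,0],
  [0.6,0.0096,-0.9408,0.08,0,0,0],
  [0.6,0.0096,-0.9408,0.08,0,0,0],
  [0.6,0.0096,-0.9408,0.08,0,0,0],
])

```text
time: 3.58
tool_pos: [0.4506, -0.0378, 0.2256]
tool_rot: [0.001, -0.114, 0.993, -0.0]
contact_force: [0.6, -0.2, -0.1]
gripper_width: 0.598
grasp_force: 0.0
```

Emit:
drive_effector([
  [0.6,0.0096,-0.9408,0.08,0,0,0],
  [0.6,0.0096,-0.9408,0.08,0,0,0],
  [0.6,0.0096,-0.9408,0.08,0,0,0],
  [0.6,0.0096,-0.9408,0.08,0,0,0],
  [0.6,0.0096,-0.9408,0.08,0,0,0],
])

```text
time: 4.2
tool_pos: [0.5145, -0.3249, 0.2003]
tool_rot: [0.0, -0.114, 0.993, -0.0]
contact_force: [1.5, 0.1, 0.8]
gripper_width: 0.598
grasp_force: 0.0
```

```bash
python3 - <<'E'
from h import *
im,d=grab("side","s1.png"); print(manip.state()["tool_pos"],tool([.5147,-.3244,.072]))
for p in([.5147,-.3244,.08],[.5147,-.3244,0],manip.state()["tool_pos"]): print(proj("side",p))
cv2.imwrite("pics/s1c.png",cv2.resize(cv2.imread("pics/s1.png")[180:380,250:450],None,fx=3,fy=3,interpolation=2))
E
```

```text
[ 0.51461691 -0.33091808  0.19883806] [-0.00168023  0.00686377  0.12680872]
[332.12309693 312.64000415]
[329.15371707 334.93357903]
[339.22580213 276.70797426]
```

View pics/s1c.png

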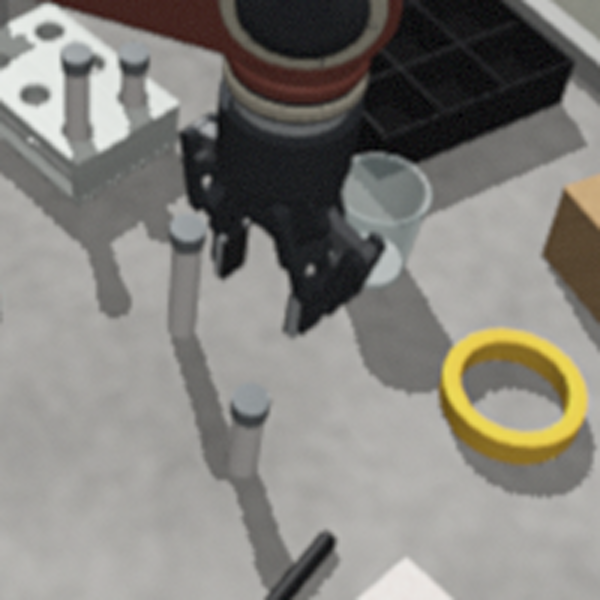

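Emit:
drive_effector([
  [0.6,0,0,0,0,0,0],
  [0.6,0,0,0,0,0,0],
])

```text
time: 4.5
tool_pos: [0.5143, -0.322, 0.2003]
tool_rot: [-0.0, -0.115, 0.993, 0.0]
contact_force: [-0.3, 0.6, -0.7]
gripper_width: 0.598
grasp_force: 0.0
```

```bash
python3 - <<'E'
from h import *
print(manip.state()["tool_pos"],tool([.5147,-.3244,.072]))
E
```

```text
[ 0.51425689 -0.32204187  0.20033688] [ 1.10429006e-04 -2.44910695e-03  1.28335891e-01]
```

In the tool's units: -0.002 m is -0.032, 0.035 m is 0.56.

Emit:
drive_effector([
  [0.6,0,-0.032,0.56,0,0,0],
  [0.6,0,0,0.56,0,0,0],
  [0.6,0,0,0.56,0,0,0],
  [0.6,0,0,0.368,0,0,0],
  [0.6,0,0,0,0,0,0],
])

```text
time: 5.12
tool_pos: [0.5136, -0.3223, 0.0705]
tool_rot: [-0.001, -0.115, 0.993, 0.002]
contact_force: [0.3, -0.3, -0.2]
gripper_width: 0.597
grasp_force: 0.0
```

Emit:
drive_effector([
  [0.2,0,0,0,0,0,0],
  [0.2,0,0,0,0,0,0],
  [0.2,0,0,0,0,0,0],
  [0.1,0,0,0,0,0,0],
])

```text
time: 5.62
tool_pos: [0.516, -0.3254, 0.0746]
tool_rot: [0.001, -0.114, 0.993, -0.001]
contact_force: [-0.6, 1.2, 6.2]
gripper_width: 0.28
grasp_force: 59.2
```

Emit:
drive_effector([
  [0.1,0,0,-0.48,0,0,0],
  [0.1,0,0,-0.8,0,0,0],
  [0.1,0,0,-0.8,0,0,0],
  [0.1,0,0,-0.8,0,0,0],
  [0.1,0,0,0,0,0,0],
])

```text
time: 6.25
tool_pos: [0.5168, -0.3265, 0.2591]
tool_rot: [0.004, -0.114, 0.993, -0.004]
contact_force: [0.7, 0.1, -0.4]
gripper_width: 0.283
grasp_force: 58.9
```

Emit:
drive_effector([
  [0.1,-0.3616,0.7792,0,0,0,0],
  [0.1,-0.3616,0.7792,0,0,0,0],
  [0.1,-0.3616,0.7792,0,0,0,0],
  [0.1,-0.3616,0.7792,0,0,0,0],
  [0.1,-0.3616,0.7792,0,0,0,0],
])

```text
time: 6.88
tool_pos: [0.569, -0.0602, 0.251]
tool_rot: [-0.001, -0.114, 0.993, 0.0]
contact_force: [0.9, -0.4, -0.9]
gripper_width: 0.28
grasp_force: 59.0
```

Emit:
drive_effector([
  [0.1,-0.3616,0.7792,0,0,0,0],
  [0.1,-0.3616,0.7792,0,0,0,0],
  [0.1,0,0,0,0,0,0],
  [0.1,0,0,0,0,0,0],
  [0.1,0,0,0,0,0,0],
])

```text
time: 7.5
tool_pos: [0.5911, 0.042, 0.2518]
tool_rot: [-0.0, -0.114, 0.994, -0.0]
contact_force: [0.1, 0.3, 0.9]
gripper_width: 0.279
grasp_force: 59.0
```

```bash
python3 - <<'E'
from h import *
np.set_printoptions(precision=4,suppress=True)
s=manip.state();print(s["tool_pos"],s["contact_force"],q2R(s["tool_rot"]))
for n in("side","top"):
    im,d=grab(n,n+"2.png"); P=cloud(n,d)
    np.save(n+"2.npy",P)
    print(n,proj(n,s["tool_pos"]),proj(n,[.592,.0435,.05]),proj(n,s["tool_pos"]-[0,0,.072]))
    m=(abs(P[...,2]-.135)<.035)&(abs(P[...,0]-.592)<.03)&(abs(P[...,1]-.0435)<.03)
    Q=P[m]
    if len(Q): print(len(Q),Q.min(0),Q.max(0),np.median(Q,0))
    print([(a["conf"],a["centre"]) for a in manip.mark_of(n,"short_tube")[:2]])
a=cv2.imread("pics/side2.png")[100:260,190:350]
cv2.imwrite("pics/s2c.png",cv2.resize(a,None,fx=3.6,fy=3.6,interpolation=2))
E
```

```text
[0.5911 0.042  0.2518] [0.1291 0.3437 0.8618] [[-0.9742 -0.2256 -0.0008]
 [-0.2256  0.9742 -0.0002]
 [ 0.0009 -0.     -1.    ]]
side [278.6079 134.928 ] [278.7133 200.5174] [278.6352 160.3788]
[(0.72, [163.1, 278.5])]
top [264.8872 187.5806] [267.3897 198.214 ] [266.0945 191.9882]
[(0.52, [213.1, 291.4])]
```

View pics/s2c.png

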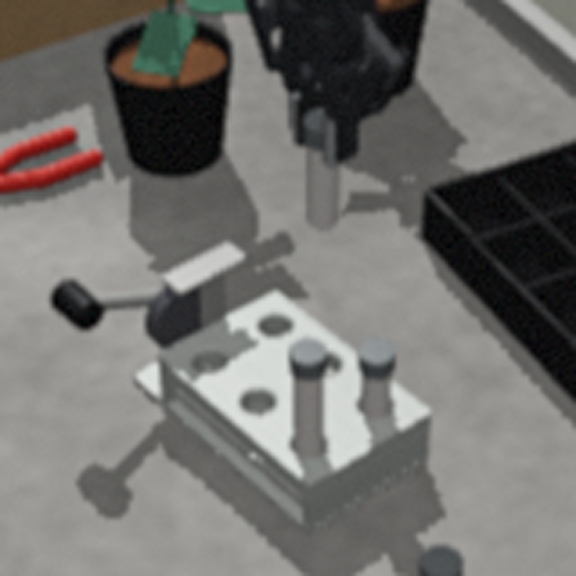

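```bash
python3 - <<'E'
from h import *
from scipy.optimize import least_squares
np.set_printoptions(precision=4,suppress=True)
tc=np.array([.5911,.042])
def cyl(P,z0,z1,c0,r,cam_xy):
    Q=P.reshape(-1,3);m=(Q[:,2]>z0)&(Q[:,2]<z1)&(np.hypot(Q[:,0]-c0[0],Q[:,1]-c0[1])<.022);Q=Q[m]
    f=lambda p:np.hypot(Q[:,0]-p[0],Q[:,1]-p[1])-r
    s=least_squares(f,c0,loss="soft_l1",f_scale=.001);return s.x,len(Q),np.sqrt(np.mean(s.fun**2))
P=np.load("side2.npy");P0=np.load("side0.npy");T0=np.load("top0.npy")
print("held",cyl(P,.19,.225,tc,.011,None))
print("held low",cyl(P,.185,.2,tc,.011,None),"hi",cyl(P,.205,.225,tc,.011,None))
for z in(.06,.085,.11):print("long_mate",cyl(P,z,z+.015,[.545,-.024],.011 if z<.115 else .013,None))
print("short_mate",cyl(P,.06,.08,[.603,-.011],.011,None))
print("long loose",cyl(P0,.03,.095,[.539,-.203],.011,None), cyl(P0,.1,.112,[.539,-.203],.013,None))
print("short loose",cyl(P0,.02,.06,[.515,-.324],.011,None))
Q=P.reshape(-1,3);m=np.hypot(*(Q[:,:2]-tc).T)<.02;print("foot z",np.nanmin(Q[m&(Q[:,2]>.1),2]))
E
```

```text
held (array([0.593 , 0.0416]), 110, np.float64(0.0014738958334055599))
held low (array([0.5928, 0.0421]), 45, np.float64(0.0016395003434468381)) hi (array([0.5931, 0.0416]), 63, np.float64(0.0012923160342977187))
long_mate (array([ 0.547 , -0.0243]), 38, np.float64(0.0010695632851478777))
long_mate (array([ 0.5471, -0.0246]), 44, np.float64(0.0013746294592907073))
long_mate (array([ 0.5462, -0.0247]), 37, np.float64(0.0015327845746462))
short_mate (array([ 0.6056, -0.0112]), 55, np.float64(0.0012975954456416776))
long loose (array([ 0.5404, -0.2033]), 190, np.float64(0.0010605063333105267)) (array([ 0.5399, -0.2031]), 42, np.float64(0.0009139267465979318))
short loose (array([ 0.517 , -0.3243]), 118, np.float64(0.0007353820019536546))
foot z 0.17749144730197441
```

Emit:
drive_effector([
  [0.1,-0.008,0.0192,0.48,0,0,0],
  [0.1,0,0,0.64,0,0,0],
  [0.1,0,0,0.48,0,0,0],
  [0.1,0,0,0.288,0,0,0],
  [0.1,0,0,0,0,0,0],
])

```text
time: 8.32
tool_pos: [0.5908, 0.0442, 0.133]
tool_rot: [-0.001, -0.114, 0.993, 0.0]
contact_force: [0.0, -0.2, 0.9]
gripper_width: 0.286
grasp_force: 59.0
```

Emit:
drive_effector([
  [0.1,0,0,0.112,0,0,0],
  [0.1,0,0,0.112,0,0,0],
  [0.1,0,0,0.08,0,0,0],
  [0.1,0,0,0,0,0,0],
])

```text
time: 8.82
tool_pos: [0.5916, 0.0441, 0.115]
tool_rot: [-0.0, -0.114, 0.993, -0.0]
contact_force: [0.7, -1.6, -1.1]
gripper_width: 0.284
grasp_force: 58.8
```

```bash
python3 - <<'E'
from h import *
s=manip.state();print(s["tool_pos"],s["contact_force"],s["ft_torque"])
E
```

```text
[0.59158821 0.04414253 0.11504022] [ 0.71394055 -1.63285089 -1.07473916] [-0.41290029 -0.11877743 -0.02580083]
```

In the tool's units: 0.006 m is 0.096, 0.005 m is 0.08.

Emit:
drive_effector([
  [0.1,0,0,0.096,0,0,0],
  [0.1,0,0,0.096,0,0,0],
  [0.1,0,0,0.08,0,0,0],
  [0.1,0,0,0.048,0,0,0],
  [0.1,0,0,0,0,0,0],
])

```text
time: 9.45
tool_pos: [0.5914, 0.0443, 0.0947]
tool_rot: [-0.0, -0.114, 0.993, -0.0]
contact_force: [0.7, -3.2, -1.9]
gripper_width: 0.282
grasp_force: 58.8
```

Emit:
drive_effector([
  [0.1,0,0,0.032,0,0,0],
  [0.1,0,0,0.016,0,0,0],
  [0.1,0,0,0,0,0,0],
])

```text
time: 9.82
tool_pos: [0.5926, 0.0445, 0.0945]
tool_rot: [0.001, -0.114, 0.993, -0.0]
contact_force: [-1.7, -3.3, 8.0]
gripper_width: 0.279
grasp_force: 59.9
```

Emit:
drive_effector([
  [0.4,0,0,0,0,0,0],
  [0.42,0,0,0,0,0,0],
  [0.42,0,0,0,0,0,0],
])

```text
time: 10.2
tool_pos: [0.5911, 0.0448, 0.0917]
tool_rot: [-0.001, -0.114, 0.993, 0.0]
contact_force: [0.2, -0.2, -0.5]
gripper_width: 0.418
grasp_force: 0.0
```

Emit:
drive_effector([
  [0.42,0,0,-0.32,0,0,0],
  [0.42,0,0,-0.8,0,0,0],
  [0.42,0,0,-0.8,0,0,0],
  [0.42,0,0,-0.64,0,0,0],
  [0.42,0,0,0,0,0,0],
])

```text
time: 10.82
tool_pos: [0.594, 0.0445, 0.2594]
tool_rot: [0.005, -0.114, 0.993, -0.001]
contact_force: [0.2, -0.6, -0.2]
gripper_width: 0.421
grasp_force: 0.0
```

```bash
python3 - <<'E'
from h import *
np.set_printoptions(precision=4,suppress=True)
s=manip.state();print(s["tool_pos"],s["contact_force"])
im,d=grab("side","side3.png"); P=cloud("side",d).reshape(-1,3)
for c in([.593,.043],[.6056,-.0112],[.547,-.0244]):
    q=P[np.hypot(*(P[:,:2]-c).T)<.022];q=q[q[:,2]<.16]; print(c,"top z",np.nanpercentile(q[:,2],98))
x,y=.5402-.0015,-.2032+.0005; print(tool([x,y,.107]))
a=cv2.imread("pics/side3.png")[100:260,190:350]
cv2.imwrite("pics/s3c.png",cv2.resize(a,None,fx=3.6,fy=3.6,interpolation=2))
E
```

```text
[0.594  0.0445 0.2594] [ 0.1715 -0.5504 -0.174 ]
[0.593, 0.043] top z 0.10332349390700452
[0.6056, -0.0112] top z 0.10212991345886009
[0.547, -0.0244] top z 0.13742403019574106
[ 0.1097 -0.2282  0.1489]
```

View pics/s3c.png

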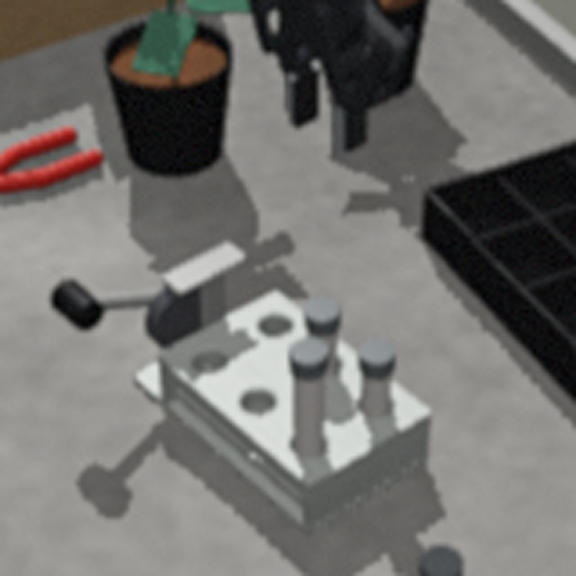

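Emit:
drive_effector([
  [0.6,0.352,-0.7312,0.16,0,0,0],
  [0.6,0.352,-0.7312,0.16,0,0,0],
  [0.6,0.352,-0.7312,0.16,0,0,0],
  [0.6,0.352,-0.7312,0.16,0,0,0],
  [0.6,0.352,-0.7312,0.16,0,0,0],
])

```text
time: 11.5
tool_pos: [0.5351, -0.2041, 0.2007]
tool_rot: [-0.001, -0.114, 0.993, 0.001]
contact_force: [1.2, -0.5, -0.1]
gripper_width: 0.601
grasp_force: 0.0
```

Emit:
drive_effector([
  [0.6,0,0,0,0,0,0],
  [0.6,0,0,0,0,0,0],
  [0.6,0,0,0,0,0,0],
])

```text
time: 11.88
tool_pos: [0.5367, -0.2019, 0.2023]
tool_rot: [-0.0, -0.115, 0.993, 0.0]
contact_force: [0.9, 0.1, 0.3]
gripper_width: 0.6
grasp_force: 0.0
```

```bash
python3 - <<'E'
from h import *
np.set_printoptions(precision=4,suppress=True)
s=manip.state();print(s["tool_pos"]);print(tool([.5387,-.2027,.107]))
E
```

```text
[ 0.5367 -0.2019  0.2023]
[-0.0018 -0.0013  0.0953]
```

Emit:
drive_effector([
  [0.6,-0.0288,-0.0192,0.56,0,0,0],
  [0.6,0,0,0.56,0,0,0],
  [0.6,0,0,0.4,0,0,0],
  [0.6,0,0,0,0,0,0],
  [0.6,0,0,0,0,0,0],
])

```text
time: 12.5
tool_pos: [0.5394, -0.2035, 0.1087]
tool_rot: [0.001, -0.115, 0.993, -0.001]
contact_force: [-0.2, 0.0, 0.8]
gripper_width: 0.6
grasp_force: 0.0
```

Emit:
drive_effector([
  [0.2,0,0,0,0,0,0],
  [0.2,0,0,0,0,0,0],
  [0.1,0,0,0,0,0,0],
  [0.1,0,0,0,0,0,0],
])

```text
time: 13.0
tool_pos: [0.5395, -0.2043, 0.1093]
tool_rot: [0.001, -0.114, 0.993, -0.001]
contact_force: [-0.4, 1.9, 6.3]
gripper_width: 0.284
grasp_force: 58.8
```

Emit:
drive_effector([
  [0.1,0,0,-0.48,0,0,0],
  [0.1,0,0,-0.8,0,0,0],
  [0.1,0,0,-0.8,0,0,0],
  [0.1,0,0,-0.64,0,0,0],
  [0.1,0,0,0,0,0,0],
])

```text
time: 13.62
tool_pos: [0.54, -0.2048, 0.2822]
tool_rot: [0.003, -0.114, 0.993, -0.002]
contact_force: [-0.2, -0.3, 0.1]
gripper_width: 0.277
grasp_force: 58.9
```

Emit:
drive_effector([
  [0.1,0,0,0,0,0,0],
])

```text
time: 13.75
tool_pos: [0.5379, -0.2036, 0.276]
tool_rot: [-0.001, -0.114, 0.993, 0.0]
contact_force: [-0.6, 0.4, -0.3]
gripper_width: 0.281
grasp_force: 58.9
```

```bash
python3 - <<'E'
from h import *
np.set_printoptions(precision=4,suppress=True)
s=manip.state();print(s["tool_pos"]);print(tool([.5332,.0307,.27]))
E
```

```text
[ 0.5379 -0.2036  0.276 ]
[-0.0487  0.2293  0.0062]
```

In the tool's units: 0.0573 m is 0.9168, -0.0122 m is -0.1952.

Emit:
drive_effector([
  [0.1,-0.1952,0.9168,0,0,0,0],
  [0.1,-0.1952,0.9168,0,0,0,0],
  [0.1,-0.1952,0.9168,0,0,0,0],
  [0.1,-0.1952,0.9168,0,0,0,0],
  [0.1,0,0,0,0,0,0],
])

```text
time: 14.38
tool_pos: [0.5324, 0.0339, 0.2745]
tool_rot: [-0.002, -0.117, 0.993, 0.001]
contact_force: [0.8, -1.1, -0.4]
gripper_width: 0.284
grasp_force: 59.1
```

Emit:
drive_effector([
  [0.1,0,0,0,0,0,0],
  [0.1,0,0,0,0,0,0],
])

```text
time: 14.62
tool_pos: [0.5336, 0.0293, 0.2763]
tool_rot: [-0.001, -0.113, 0.994, 0.0]
contact_force: [0.2, -0.6, -0.7]
gripper_width: 0.284
grasp_force: 59.1
```

```bash
python3 - <<'E'
from h import *
from scipy.optimize import least_squares
np.set_printoptions(precision=4,suppress=True)
s=manip.state();tc=s["tool_pos"][:2];print(s["tool_pos"])
im,d=grab("side","side4.png"); P=cloud("side",d)
def cyl(P,z0,z1,c0,r):
    Q=P.reshape(-1,3);m=(Q[:,2]>z0)&(Q[:,2]<z1)&(np.hypot(Q[:,0]-c0[0],Q[:,1]-c0[1])<.022);Q=Q[m]
    s=least_squares(lambda p:np.hypot(Q[:,0]-p[0],Q[:,1]-p[1])-r,c0,loss="soft_l1",f_scale=.001);return s.x,len(Q),np.sqrt(np.mean(s.fun**2))
for z in((.175,.245),(.175,.205),(.215,.245)): print(cyl(P,*z,tc,.011))
print("short placed",cyl(P,.085,.097,[.593,.043],.013))
print("long_mate",cyl(P,.06,.11,[.547,-.0244],.011))
h=s["tool_pos"].copy(); a=cyl(P,.175,.245,tc,.011)[0]; print("tool delta",tool(np.r_[tc+np.array([.5346,.0297])-a,.1]))
E
```

```text
[0.5336 0.0293 0.2763]
(array([0.535 , 0.0295]), 233, np.float64(0.0012416944812382422))
(array([0.535 , 0.0297]), 104, np.float64(0.0011257985558745728))
(array([0.5349, 0.0292]), 95, np.float64(0.0013452799976877078))
short placed (array([0.5933, 0.0444]), 38, np.float64(0.0011344216441874482))
long_mate (array([ 0.5469, -0.0239]), 138, np.float64(0.001253370756441955))
tool delta [0.0002 0.0004 0.1766]
```

In the tool's units: 0.0004 m is 0.0064, 0.04 m is 0.64.

Emit:
drive_effector([
  [0.1,0.0032,0.0064,0.48,0,0,0],
  [0.1,0,0,0.64,0,0,0],
  [0.1,0,0,0.48,0,0,0],
  [0.1,0,0,0.16,0,0,0],
  [0.1,0,0,0,0,0,0],
])

```text
time: 15.3
tool_pos: [0.5335, 0.0302, 0.1672]
tool_rot: [-0.0, -0.114, 0.994, 0.0]
contact_force: [-0.1, 1.2, -0.7]
gripper_width: 0.285
grasp_force: 59.1
```

Emit:
drive_effector([
  [0.1,0,0,0.08,0,0,0],
  [0.1,0,0,0.08,0,0,0],
  [0.1,0,0,0.08,0,0,0],
  [0.1,0,0,0,0,0,0],
])

```text
time: 15.8
tool_pos: [0.5333, 0.0309, 0.1518]
tool_rot: [-0.0, -0.114, 0.993, 0.0]
contact_force: [0.2, -0.4, -0.5]
gripper_width: 0.281
grasp_force: 59.1
```

In the tool's units: 0.006 m is 0.096, 0.005 m is 0.08.

Emit:
drive_effector([
  [0.1,0,0,0.096,0,0,0],
  [0.1,0,0,0.096,0,0,0],
  [0.1,0,0,0.08,0,0,0],
  [0.1,0,0,0.048,0,0,0],
  [0.1,0,0,0,0,0,0],
])

```text
time: 16.42
tool_pos: [0.5334, 0.0308, 0.1319]
tool_rot: [-0.0, -0.114, 0.993, 0.0]
contact_force: [0.9, -0.4, -0.3]
gripper_width: 0.281
grasp_force: 59.1
```

Emit:
drive_effector([
  [0.1,0,0,0.032,0,0,0],
  [0.1,0,0,0.016,0,0,0],
  [0.1,0,0,0,0,0,0],
])

```text
time: 16.8
tool_pos: [0.5337, 0.0308, 0.1294]
tool_rot: [0.0, -0.114, 0.993, -0.0]
contact_force: [0.3, 0.7, 0.2]
gripper_width: 0.281
grasp_force: 59.2
```

In the tool's units: 0.0015 m is 0.024, 0.001 m is 0.016.

Emit:
drive_effector([
  [0.1,0,0,0.024,0,0,0],
  [0.1,0,0,0.016,0,0,0],
  [0.1,0,0,0,0,0,0],
])

```text
time: 17.18
tool_pos: [0.535, 0.031, 0.1293]
tool_rot: [0.002, -0.114, 0.993, -0.0]
contact_force: [-1.1, 0.3, 8.0]
gripper_width: 0.284
grasp_force: 59.9
```

Emit:
drive_effector([
  [0.4,0,0,0,0,0,0],
  [0.42,0,0,0,0,0,0],
  [0.42,0,0,0,0,0,0],
])

```text
time: 17.55
tool_pos: [0.5332, 0.0308, 0.1263]
tool_rot: [-0.0, -0.114, 0.993, 0.0]
contact_force: [-0.5, 0.7, 0.1]
gripper_width: 0.421
grasp_force: 0.0
```

Emit:
drive_effector([
  [0.42,0,0,-0.32,0,0,0],
  [0.42,0,0,-0.8,0,0,0],
  [0.42,0,0,-0.8,0,0,0],
  [0.42,0,0,-0.32,0,0,0],
  [0.42,0,0,0,0,0,0],
])

```text
time: 18.18
tool_pos: [0.5344, 0.0307, 0.2692]
tool_rot: [0.002, -0.114, 0.993, -0.0]
contact_force: [-1.0, 0.1, 0.1]
gripper_width: 0.422
grasp_force: 0.0
```

Emit:
drive_effector([
  [0.42,0,0,0,0,0,0],
])

```text
time: 18.3
tool_pos: [0.5326, 0.0309, 0.2647]
tool_rot: [-0.002, -0.114, 0.993, 0.0]
contact_force: [-0.3, -0.0, -0.3]
gripper_width: 0.42
grasp_force: 0.0
```

```bash
python3 - <<'E'
from h import *
np.set_printoptions(precision=4,suppress=True)
s=manip.state();print(s["tool_pos"],s["joint_pos"])
im,d=grab("side","side5.png"); P=cloud("side",d).reshape(-1,3)
for c in([.593,.043],[.6056,-.0112],[.547,-.0244],[.535,.03]):
    q=P[np.hypot(*(P[:,:2]-c).T)<.02];q=q[q[:,2]<.17]; print(c,"top z",np.nanpercentile(q[:,2],98))
for n in("side","top"):
    if n=="top": im,d=grab(n,"top5.png"); 
    Pn=cloud(n,d)
    for o in manip.outline_of(n,"lever_grip")[:1]:
        r=o["region"]; g=cv2.cvtColor(im,cv2.COLOR_RGB2GRAY); Q=Pn[r&(g<60)&(Pn[...,2]>.06)&(Pn[...,2]<.12)]
        print(n,o["conf"],o["extent"],len(Q)); 
        if len(Q):print(Q.min(0),Q.max(0),np.median(Q,0))
    print([(a["conf"],a["centre"],ray(n,a["centre"],.086)) for a in manip.mark_of(n,"lever_grip")[:1]])
yaw=.2284;c,sn=np.cos(yaw),np.sin(yaw)
for o in((.5615,.0370),):
    x=-.1*np.sin(1.2);print("model grip",o[0]+c*x-sn*.125,o[1]+sn*x+c*.125, "shaft",o[0]-sn*.125,o[1]+c*.125)
E
```

```text
[0.5326 0.0309 0.2647] [-0.0816 -0.1737  1.8057 -0.      1.513  -1.8816]
[0.593, 0.043] top z 0.1030456057212594
[0.6056, -0.0112] top z 0.10285141658408278
[0.547, -0.0244] top z 0.13738556660145373
[0.535, 0.03] top z 0.1373970009019327
side 0.71 [205.1, 178.2, 245.3, 193.5] 189
[0.4347 0.1129 0.06  ] [0.5361 0.1482 0.1067] [0.4946 0.1225 0.0842]
[(0.74, [184.7, 210.2], array([0.4479, 0.1432, 0.086 ]))]
top 0.41 [239.4, 223.9, 240.6, 251.3] 9
[0.4419 0.1194 0.0636] [0.5062 0.1231 0.1033] [0.4969 0.1222 0.0753]
[]
model grip 0.4424141842864642 0.13765056916653778 shaft 0.5331975792304123 0.15875373907433485
```

View pics/side5.png

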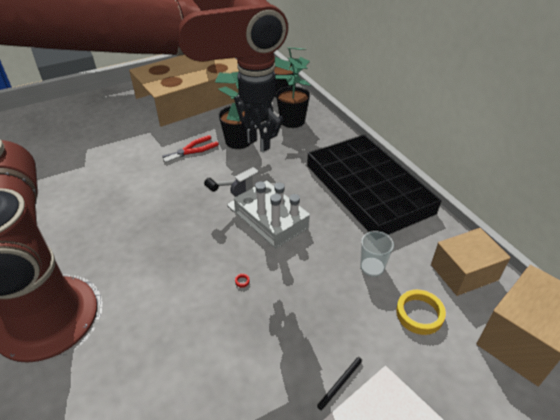

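```bash
python3 - <<'E'
from h import *
np.set_printoptions(precision=4,suppress=True)
yaw=.2290;c,s=np.cos(yaw),np.sin(yaw)
M=np.array([[c,s],[-s,c]])
for n,o in(("side",(.5628,.0365)),("top",(.5620,.0377))):
    P=np.load(n+"0.npy"); g=cv2.cvtColor(cv2.imread(f"pics/{n}0.png"),6)
    L=np.dstack([(P[...,:2]-o)@M.T,P[...,2]])
    near=(abs(L[...,0])<.13)&(abs(L[...,1]-.12)<.05)&(L[...,2]>.07)
    G=L[near&(L[...,0]<-.072)]; print(n,"grip",len(G),G.min(0),G.max(0),np.median(G,0), np.percentile(G,[3,97],axis=0))
    B=L[near&(L[...,0]>-.07)]
    for a in np.arange(-.07,.07,.01):
        b=B[(B[:,0]>a)&(B[:,0]<=a+.01)]
        if len(b)>2: print("   x %.2f n %d y %.3f..%.3f z %.3f..%.3f"%(a,len(b),b[:,1].min(),b[:,1].max(),b[:,2].min(),b[:,2].max()))
E
```

```text
side grip 151 [-0.102   0.1046  0.08  ] [-0.0768  0.1425  0.1059] [-0.0922  0.1169  0.0983] [[-0.1013  0.1067  0.0828]
 [-0.078   0.1389  0.1046]]
   x -0.07 n 13 y 0.117..0.124 z 0.079..0.088
   x -0.06 n 19 y 0.118..0.127 z 0.072..0.085
   x -0.05 n 30 y 0.091..0.127 z 0.071..0.080
   x -0.04 n 40 y 0.091..0.124 z 0.071..0.088
   x -0.03 n 52 y 0.084..0.124 z 0.071..0.098
   x -0.02 n 41 y 0.084..0.107 z 0.070..0.097
   x -0.01 n 48 y 0.082..0.104 z 0.071..0.099
   x 0.00 n 45 y 0.082..0.104 z 0.070..0.099
   x 0.01 n 31 y 0.083..0.106 z 0.075..0.099
   x 0.02 n 21 y 0.085..0.106 z 0.092..0.096
   x 0.03 n 9 y 0.086..0.105 z 0.092..0.098
top grip 123 [-0.1034  0.1089  0.0813] [-0.0729  0.1429  0.107 ] [-0.0903  0.1256  0.1001] [[-0.1027  0.1091  0.0883]
 [-0.0756  0.1416  0.1052]]
   x -0.07 n 14 y 0.120..0.130 z 0.081..0.088
   x -0.06 n 15 y 0.119..0.132 z 0.075..0.085
   x -0.05 n 25 y 0.094..0.131 z 0.070..0.083
   x -0.04 n 28 y 0.093..0.129 z 0.071..0.086
   x -0.03 n 30 y 0.088..0.127 z 0.070..0.098
   x -0.02 n 28 y 0.086..0.108 z 0.090..0.098
   x -0.01 n 30 y 0.086..0.107 z 0.071..0.097
   x 0.00 n 29 y 0.086..0.108 z 0.076..0.099
   x 0.01 n 26 y 0.086..0.107 z 0.089..0.098
   x 0.02 n 27 y 0.086..0.107 z 0.091..0.098
```

Careful with the scale: shifts go in shares of 62.5 mm and turns go in units of 0.1 rad. That gives: 0.031 m is 0.496, 0.02 m is 0.32.

```bash
python3 - <<'E'
from h import *
print(tool([.4473,.1385,.09]))
E
```

```text
[0.05880924 0.12420078 0.17575617]
```

Emit:
drive_effector([
  [0.6,0.232,0.496,0,0,0,0],
  [0.6,0.232,0.496,0,0,0,0],
  [0.6,0.232,0.496,0.16,0,0,0],
  [0.6,0.232,0.496,0.32,0,0,0],
  [0.6,0,0,0.32,0,0,0],
])

```text
time: 19.23
tool_pos: [0.448, 0.1396, 0.216]
tool_rot: [0.0, -0.116, 0.993, 0.0]
contact_force: [1.1, -0.6, 0.3]
gripper_width: 0.599
grasp_force: 0.0
```

Emit:
drive_effector([
  [0.6,0,0,0,0,0,0],
  [0.6,0,0,0,0,0,0],
  [0.6,0,0,0,0,0,0],
])

```text
time: 19.6
tool_pos: [0.4499, 0.1379, 0.2179]
tool_rot: [0.001, -0.114, 0.994, -0.0]
contact_force: [0.1, 0.7, 0.2]
gripper_width: 0.6
grasp_force: 0.0
```

```bash
python3 - <<'E'
from h import *
s=manip.state();print(s["tool_pos"],tool([.4473,.1385,.09]))
E
```

```text
[0.44991461 0.13791895 0.21788743] [0.00262524 0.0011903  0.12788299]
```

Emit:
drive_effector([
  [0.6,0.024,0.016,0.56,0,0,0],
  [0.6,0,0,0.56,0,0,0],
  [0.6,0,0,0.56,0,0,0],
  [0.6,0,0,0.352,0,0,0],
  [0.6,0,0,0,0,0,0],
])

```text
time: 20.23
tool_pos: [0.4464, 0.1385, 0.0885]
tool_rot: [-0.002, -0.114, 0.993, -0.0]
contact_force: [-0.2, 0.7, -0.9]
gripper_width: 0.597
grasp_force: 0.0
```

Emit:
drive_effector([
  [0.3,0,0,0,0,0,0],
  [0.2,0,0,0,0,0,0],
  [0.1,0,0,0,0,0,0],
  [0.1,0,0,0,0,0,0],
])

```text
time: 20.72
tool_pos: [0.4482, 0.139, 0.091]
tool_rot: [0.001, -0.114, 0.993, -0.0]
contact_force: [-0.8, -0.6, 4.5]
gripper_width: 0.387
grasp_force: 61.5
```

```bash
python3 - <<'E'
from h import *
s=manip.state();print(s["tool_pos"],s["contact_force"])
im,d=grab("side","side6.png")
cv2.imwrite("pics/s6c.png",cv2.resize(im[120:270,180:330,::-1],None,fx=3.6,fy=3.6,interpolation=2))
E
```

```text
[0.44817969 0.13904626 0.0910164 ] [-0.82920796 -0.64392842  4.47498444]
```

View pics/s6c.png

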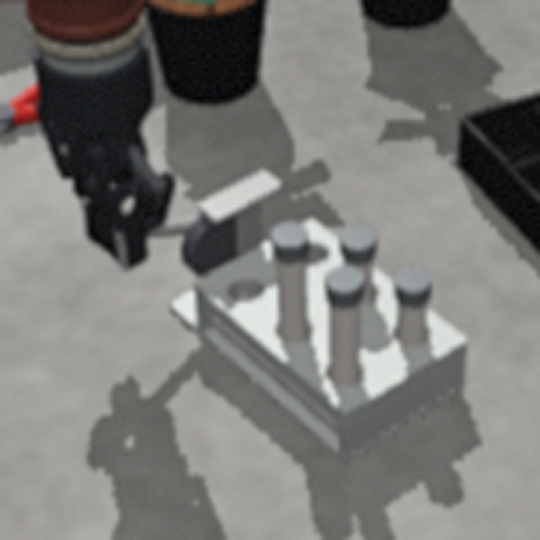

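Emit:
drive_effector([
  [0.1,-0.1088,0,-0.1968,0,0,0],
  [0.1,-0.136,0,-0.1776,0,0,0],
  [0.1,0,0,0,0,0,0],
])

```text
time: 21.15
tool_pos: [0.4612, 0.142, 0.1126]
tool_rot: [-0.002, -0.114, 0.993, -0.001]
contact_force: [-3.4, -4.2, -4.2]
gripper_width: 0.39
grasp_force: 61.0
```

Emit:
drive_effector([
  [0.1,-0.1584,0,-0.1568,0,0,0],
  [0.1,-0.1792,0,-0.1344,0,0,0],
  [0.1,-0.1968,0,-0.1072,0,0,0],
  [0.1,0,0,0,0,0,0],
])

```text
time: 21.65
tool_pos: [0.4933, 0.1491, 0.1371]
tool_rot: [-0.003, -0.115, 0.993, -0.001]
contact_force: [-3.8, -6.7, -4.5]
gripper_width: 0.384
grasp_force: 62.1
```

Emit:
drive_effector([
  [0.1,-0.2096,0,-0.0784,0,0,0],
  [0.1,-0.2192,0,-0.0496,0,0,0],
  [0.1,0,0,0,0,0,0],
  [0.1,0,0,0,0,0,0],
])

```text
time: 22.15
tool_pos: [0.5193, 0.1549, 0.1452]
tool_rot: [-0.003, -0.115, 0.993, -0.001]
contact_force: [-4.6, -7.2, -4.0]
gripper_width: 0.386
grasp_force: 61.8
```

```bash
cat > m.py <<'E'
from h import *
np.set_printoptions(precision=4,suppress=True)
yaw=.2290;c,s=np.cos(yaw),np.sin(yaw)
st=manip.state();p=np.array(st["tool_pos"]);l=np.array([[c,s],[-s,c]])@(p[:2]-[.5624,.037])
print("local",l,p[2],"r",np.hypot(l[0],p[2]-.05),"offvert",np.arctan2(-l[0],p[2]-.05),st["contact_force"],st["ft_torque"],st["gripper_width"])
E
python3 m.py
```

```text
local [-0.0152  0.1246] 0.14522992552399389 r 0.09643383239024166 offvert 0.15817927807537205 [-4.646  -7.2308 -3.9754] [-1.1324  1.1278 -0.1717] 0.38580429485860407
```

Emit:
drive_effector([
  [0.1,-0.128,0,-0.016,0,0,0],
  [0.1,-0.1152,0,0,0,0,0],
  [0.1,0,0,0,0,0,0],
  [0.1,0,0,0,0,0,0],
  [0.1,0,0,0,0,0,0],
])

```text
time: 22.78
tool_pos: [0.534, 0.1581, 0.1467]
tool_rot: [-0.003, -0.115, 0.993, -0.002]
contact_force: [-5.9, -8.4, -1.5]
gripper_width: 0.379
grasp_force: 60.1
```

```bash
python3 m.py
python3 - <<'E'
from h import *
np.set_printoptions(precision=4,suppress=True)
yaw=.2290;c,s=np.cos(yaw),np.sin(yaw);M=np.array([[c,s],[-s,c]])
for n,o in(("side",(.5628,.0365)),("top",(.5620,.0377))):
    im,d=grab(n,n+"7.png"); P=cloud(n,d); L=np.dstack([(P[...,:2]-o)@M.T,P[...,2]]).reshape(-1,3)
    for nm,h in(("SM",(.03,-.055)),("S",(.03,0)),("LM",(-.03,-.055)),("L",(-.03,0))):
        q=L[(np.hypot(*(L[:,:2]-h).T)<.016)&(L[:,2]<.16)&(L[:,2]>.06)]
        if len(q): print(n,nm,"top %.4f"%np.percentile(q[:,2],97),len(q))
    B=L[(abs(L[:,1]-.125)<.012)&(abs(L[:,0])<.04)&(L[:,2]>.065)&(L[:,2]<.17)]
    for z in np.arange(.065,.165,.01):
        b=B[(B[:,2]>z)&(B[:,2]<=z+.01)]
        if len(b)>2: print("  z %.3f n %d x %.4f..%.4f med %.4f y %.4f"%(z,len(b),b[:,0].min(),b[:,0].max(),np.median(b[:,0]),np.median(b[:,1])))
cv2.imwrite("pics/s7c.png",cv2.resize(cv2.imread("pics/side7.png")[100:250,190:340],None,fx=3.6,fy=3.6,interpolation=2))
E
```

```text
local [-0.0001  0.1244] 0.14665817790628535 r 0.09665824863967062 offvert 0.0012097838574296892 [-5.8991 -8.3778 -1.505 ] [-1.3733  1.2381 -0.1555] 0.3790782394614175
side SM top 0.1134 197
side S top 0.1139 141
side LM top 0.1481 305
side L top 0.1484 298
  z 0.095 n 10 x -0.0117..-0.0015 med -0.0059 y 0.1200
  z 0.105 n 16 x -0.0141..-0.0008 med -0.0101 y 0.1193
  z 0.115 n 13 x -0.0156..-0.0040 med -0.0112 y 0.1200
  z 0.125 n 5 x -0.0165..-0.0083 med -0.0133 y 0.1196
  z 0.145 n 17 x -0.0270..-0.0239 med -0.0265 y 0.1238
  z 0.155 n 55 x -0.0258..0.0061 med -0.0178 y 0.1254
top SM top 0.1144 74
top S top 0.1146 73
top LM top 0.1491 80
top L top 0.1488 81
```

View pics/s7c.png

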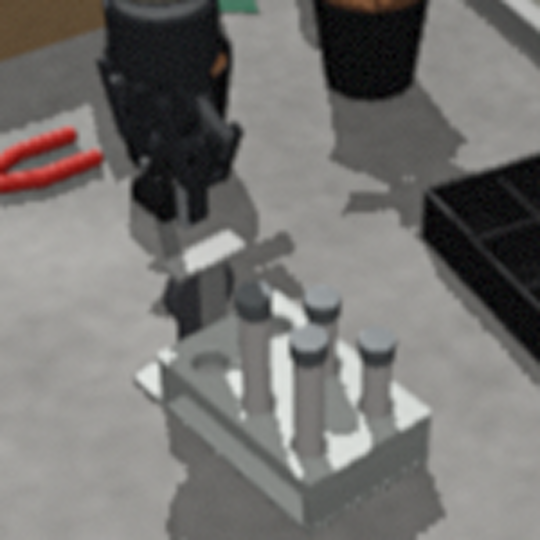

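```bash
cat > rod.py <<'E'
from h import *
from scipy.optimize import least_squares
np.set_printoptions(precision=4,suppress=True)
yaw=.2290;c,s=np.cos(yaw),np.sin(yaw);M=np.array([[c,s],[-s,c]])
def fit(P):
    L=np.dstack([(P[...,:2]-(.5628,.0365))@M.T,P[...,2]-.001]).reshape(-1,3)
    B=L[(abs(L[:,1]-.122)<.014)&(abs(L[:,0])<.035)&(L[:,2]>.09)&(L[:,2]<.132)]
    def f(p,free):
        x0,y0,t=(p if free else (0,p[0],p[1])); dx=B[:,0]-x0; dz=B[:,2]-.05
        return np.hypot(dx*np.cos(t)-dz*np.sin(t),B[:,1]-y0)-.006
    for free,p in((0,[.125,-.1]),(1,[0,.125,-.1])):
        r=least_squares(f,p,args=(free,),loss="soft_l1",f_scale=.001); print("rod",len(B),r.x,"rms",np.sqrt(np.mean(f(r.x,free)**2)))
    for nm,h in(("S",(.03,0)),("LM",(-.03,-.055)),("L",(-.03,0)),("SM",(.03,-.055))):
        q=L[(np.hypot(*(L[:,:2]-h).T)<.016)&(L[:,2]<.16)&(L[:,2]>.06)]; print(nm,"%.4f"%np.percentile(q[:,2],97),end=" ")
    print()
fit(np.mean([cloud("side",grab("side")[1]) for _ in range(3)],0))
E
python3 rod.py
```

```text
rod 46 [ 0.124  -0.1174] rms 0.0008608815729406325
rod 46 [ 0.0038  0.124  -0.1748] rms 0.0007608028348165638
S 0.1121 LM 0.1466 L 0.1466 SM 0.1120 
```

Emit:
drive_effector([
  [0.1,-0.08,0,0,0,0,0],
  [0.1,-0.064,0,0,0,0,0],
  [0.1,0,0,0,0,0,0],
  [0.1,0,0,0,0,0,0],
])

```text
time: 23.52
tool_pos: [0.5426, 0.16, 0.1466]
tool_rot: [-0.003, -0.115, 0.993, -0.002]
contact_force: [-7.1, -8.8, -0.6]
gripper_width: 0.384
grasp_force: 59.5
```

```bash
python3 m.py; python3 rod.py
```

```text
local [0.0086 0.1243] 0.14660696350761893 r 0.09698983605229086 offvert -0.08888366785597618 [-7.1371 -8.8087 -0.5854] [-1.3533  1.4321 -0.1236] 0.38380801981679175
rod 50 [ 0.1242 -0.0477] rms 0.0008467296320512318
rod 50 [ 0.0041  0.1241 -0.1091] rms 0.0007419519244490263
S 0.1121 LM 0.1468 L 0.1466 SM 0.1118
```

```bash
cat > rod2.py <<'E'
from h import *
from scipy.optimize import least_squares
np.set_printoptions(precision=4,suppress=True)
yaw=.2225;c,s=np.cos(yaw),np.sin(yaw);M=np.array([[c,s],[-s,c]]);O=(.5638,.0364)
def loc(P,n="side"):
    o=O if n=="side" else (.5620,.0377); return np.dstack([(P[...,:2]-o)@M.T,P[...,2]-(.001 if n=="side" else 0)]).reshape(-1,3)
def f(p,B):
    x0,y0,t=p; dx=B[:,0]-x0; dz=B[:,2]-.05
    return np.hypot(dx*np.cos(t)-dz*np.sin(t),B[:,1]-y0)-.006
def fit(B,t0,x0=None):
    if x0 is None: r=least_squares(f,[0,.125,t0],args=(B,),loss="soft_l1",f_scale=.001).x
    else:
        r=least_squares(lambda p:f((x0,*p),B),[.125,t0],loss="soft_l1",f_scale=.001).x; r=np.r_[x0,r]
    return r,len(B),np.sqrt(np.mean(f(r,B)**2))
if __name__=="__main__":
    for n in("side","top"):
        for k in("0","2"):
            L=loc(np.load(n+k+".npy"),n); B=L[(abs(L[:,1]-.124)<.014)&(L[:,0]>-.074)&(L[:,0]<-.03)&(L[:,2]>.06)&(L[:,2]<.1)]
            print(n,k,"start",fit(B,-1.13),fit(B,-1.13,0.))
    L=loc(np.mean([cloud("side",grab("side")[1]) for _ in range(3)],0))
    B=L[(abs(L[:,1]-.122)<.014)&(abs(L[:,0])<.035)&(L[:,2]>.085)&(L[:,2]<.132)]
    print("now free",fit(B,-.05)); 
    for x in(0,.002): print("now x0",x,fit(B,-.05,x))
E
python3 rod2.py; python3 -c "
import cv2;from h import *
im,d=grab('side','side8.png');cv2.imwrite('pics/s8c.png',cv2.resize(im[130:210,200:280,::-1],None,fx=7,fy=7,interpolation=2))"
```

```text
side 0 start (array([ 0.0001,  0.1243, -1.1566]), 61, np.float64(0.0012018891065183233)) (array([ 0.    ,  0.1243, -1.1561]), 61, np.float64(0.0012021092440166524))
side 2 start (array([-0.0013,  0.1248, -1.1352]), 62, np.float64(0.001323001001353242)) (array([ 0.    ,  0.1248, -1.1441]), 62, np.float64(0.0013219427132630836))
top 0 start (array([-0.0008,  0.1253, -1.1477]), 60, np.float64(0.0013510651166184905)) (array([ 0.    ,  0.1253, -1.153 ]), 60, np.float64(0.0013512987589298746))
top 2 start (array([ 0.   ,  0.125, -1.13 ]), 0, np.float64(nan)) (array([ 0.   ,  0.125, -1.13 ]), 0, np.float64(nan))
now free (array([ 0.0026,  0.1241, -0.1096]), 50, np.float64(0.0017246631903479143))
now x0 0 (array([ 0.    ,  0.1241, -0.0688]), 50, np.float64(0.0017414472168378367))
now x0 0.002 (array([ 0.002 ,  0.1241, -0.0996]), 50, np.float64(0.0017235189020085508))
  return _methods._mean(a, axis=axis, dtype=dtype,
  ret = ret.dtype.type(ret / rcount)
```

View pics/s8c.png

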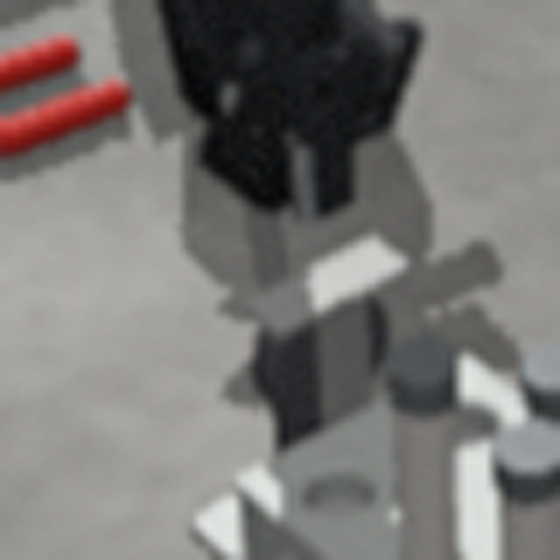

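In the tool's units: -0.0034 m is -0.0544, 0.0004 m is 0.0064, 0.035 rad is 0.35.

Emit:
drive_effector([
  [0.1,-0.0544,0,0.0032,0,0.35,0],
  [0.1,-0.0544,0,0.0064,0,0.35,0],
  [0.1,0,0,0,0,0,0],
  [0.1,0,0,0,0,0,0],
])

```text
time: 24.38
tool_pos: [0.5494, 0.1615, 0.1459]
tool_rot: [-0.038, -0.115, 0.993, -0.006]
contact_force: [-6.3, -8.8, -2.3]
gripper_width: 0.38
grasp_force: 60.0
```

```bash
python3 m.py; python3 rod2.py 2>/dev/null | grep now
```

```text
local [0.0156 0.1242] 0.14589788303055393 r 0.0971629935595098 offvert -0.16154783641853018 [-6.2857 -8.8402 -2.3369] [-1.3916  1.2444 -0.089 ] 0.37955457360412836
now free (array([ 0.0036,  0.1244, -0.0511]), 52, np.float64(0.0007074171973272622))
now x0 0 (array([0.    , 0.1244, 0.0039]), 52, np.float64(0.000821515282284873))
now x0 0.002 (array([ 0.002 ,  0.1244, -0.0267]), 52, np.float64(0.0007301507724153576))
```

```bash
cat > rod3.py <<'E'
from rod2 import *
A=np.array([cloud("side",grab("side")[1]) for _ in range(8)]); L=loc(np.nanmedian(A,0))
for z0,z1 in((.085,.135),(.1,.135),(.1,.13)):
    B=L[(L[:,1]>.110)&(L[:,1]<.134)&(abs(L[:,0])<.03)&(L[:,2]>z0)&(L[:,2]<z1)]
    print(z0,z1,"free",fit(B,0.),"x0=0",fit(B,0.,0.)[0][2])
for z in np.arange(.085,.135,.005):
    b=B0=L[(L[:,1]>.108)&(L[:,1]<.136)&(abs(L[:,0])<.03)&(L[:,2]>z)&(L[:,2]<z+.005)]
    if len(b): print("%.3f %d x %.4f..%.4f y %.4f..%.4f"%(z,len(b),b[:,0].min(),b[:,0].max(),b[:,1].min(),b[:,1].max()))
E
python3 rod3.py; python3 m.py
```

```text
0.085 0.135 free (array([ 0.0021,  0.1242, -0.0265]), 55, np.float64(0.0006145883365322033)) x0=0 0.004042761201401696
0.1 0.135 free (array([ 0.0015,  0.1243, -0.0191]), 48, np.float64(0.0006246910413313158)) x0=0 0.0030525100814503318
0.1 0.13 free (array([ 0.0016,  0.1243, -0.0204]), 45, np.float64(0.0006066645727916678)) x0=0 0.0034652698261924053
0.090 2 x -0.0047..-0.0038 y 0.1209..0.1242
0.095 5 x -0.0057..0.0010 y 0.1173..0.1223
0.100 8 x -0.0060..0.0022 y 0.1175..0.1234
0.105 6 x -0.0048..0.0019 y 0.1184..0.1268
0.110 9 x -0.0055..0.0021 y 0.1179..0.1267
0.115 6 x -0.0061..0.0029 y 0.1181..0.1239
0.120 8 x -0.0056..0.0034 y 0.1185..0.1243
0.125 8 x -0.0066..0.0047 y 0.1186..0.1238
0.130 3 x -0.0057..-0.0035 y 0.1177..0.1231
local [0.0156 0.1242] 0.14591087276665374 r 0.0971709104677057 offvert -0.16121633766687934 [-5.9837 -9.4012 -1.5557] [-1.3949  1.256  -0.0342] 0.38645465566980325
```

```bash
python3 -c "
from plant import manip
print(manip.job_done())"
```

```text
the job is handed in; nothing more can be done
None
```

I handed the job in with both tubes all the way down in the rows of their mates, and the arm still holding the cam lever upright to within about 0.02 rad, all four tubes raised about 11 mm; the grip had slipped part-way in the pads during the swing, but it held still in the last camera checks.

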